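# Square a glass blank into the marking-out jig

### The job

Push the amber glass blank along the bench, without pinching or lifting it, until one long side lies flush against the long aluminium fence and one end touches the short end stop, so that it sits square in the corner ready for marking. Push gently, for it is glass, and leave the green blank, the tumbler, the spindle and the roll of tape where they stand.

Things in the scene. Friction and masses are not known exactly. Their poses are not given: they have to be found in the camera images.
- amber_blank: Amber (orange-brown) glass block to be pushed, loose, about 0.55 kg; some 2 to 5 N slide it. 55 mm along its x, 100 mm along its y, 40 mm high. Origin: centre of its underside, z up. Starts on the robot's side of the long fence, about 10 cm from it, its long side within 20 degrees of parallel, 40 to 240 mm short of the end stop along the fence.
- jig: L-shaped aluminium stop fixed to the bench, bars 16 mm thick, 18 mm high. Origin: its inner corner at bench height, z up. Long fence: working face x = 0, looks to -x (towards the robot), runs 340 mm from the corner along -y. End stop: working face y = 0, looks to -y, runs 110 mm along -x. Bare flat bench before both. Amber blank is home with its centre at x = -27.5, y = -50 mm, long sides along y.
- green_blank: Green glass block, same size and frame as the amber one (55 x 100 x 40 mm, origin at the centre of the underside), beside it; which of the two lies nearer the end stop varies. The free strip between it and the fence is at least 75 mm wide. Leave it alone.
- tumbler: Clear glass tumbler, 80 mm across, 95 mm tall, standing on the far side of the end stop from the blanks (jig +y). Origin: centre of its foot. Leave it alone.
- spindle: Steel engraving spindle with a copper wheel on top, 36 mm across the foot, 68 mm tall, standing to the left of the blanks, on the robot's side of the end stop. Origin: centre of its foot. Leave it alone.
- tape: Roll of cream tape lying flat beyond the long fence, 90 mm across, 24 mm high. Origin: centre of its underside. Leave it alone.
Not all that is in view belongs to the job. Of the things that look like the amber_blank, take the one that is farthest to the robot's left at the start.

How it is judged:
By the outcome, as a careful person would: the job done as asked, in the order asked, and still so for the second after the job is handed in, with the robot touching nothing.
It also fails if it takes over 48 s, if anything falls off the work surface, if the arm or the gripper's body presses on something with over 40 N, if the wrist force passes 120 N, or if a joint passes its speed limit or range.

### The arm

A 7-joint arm with a two-finger parallel gripper is mounted at the origin on the work surface. World frame = base frame: x ahead of the robot, y to its left, z up, the work surface at z = 0. Lengths are in m, angles in rad, forces in N, time in s.
With the tool pointing down it reaches from about 0.4 to 0.85 m from the base axis. Payload 10.4 kg.
Tool frame: the origin (TCP) lies at the very end of the fingers, on their centre line; the grasp point (between the pads) lies 19 mm behind it; z points along the fingers, y is the line along which they close (so a half turn about z gives the same grasp; the last joint's range is limited). The gripper opens to 85 mm and grips with 20 to 120 N. Pads are 22 mm wide; open, the fingers measure 114 mm over their backs; the gripper's body (76 mm by 85 mm) begins 54 mm behind the grasp point. The pads swing forward as they close: fully open they stand 13 mm farther back than shut.
Start: joints at [-1.146, 0.332, -0.065, 1.46, 0.022, 1.35, -0.088], TCP at [0.271, 0.563, 0.231] pointing down, gripper open.
Joint ranges: [-2.6, 2.6], [-0.5, 2.12], [-1.47, 1.34], [0.16, 2.42], [-1.27, 4.41], [0.06, 2.06], [-2.6, 2.6]. Speed limits (rad/s): [2.22, 2.22, 2.79, 2.79, 3.14, 3.14, 3.14].

### API

Orientations are given as a unit quaternion [x, y, z, w].
In Python, from workcell import * gives the robot as it stands.
- The arm moves only by the tool step_arm, never from a script. Its argument "commands" is one flat list of numbers, 7 for each row, row after row: the finger opening in mm, from 0 to 85.4, then the shift along the world's x, y, z as a fraction of full scale, then the turn, a rotation vector about the world's x, y, z as a fraction of full scale. A call has exactly 10 rows; each row is the pose to reach, as a shift and turn from the pose commanded when the call began, turning the shorter way round; what a row does not reach only later rows make up. Full scale, the value 1, is 0.6 m for a shift and pi rad for a turn. A row lasts 1/8 s, in which the tool goes at most 62.5 mm and 10.7 degrees, less where a joint would pass 70% of its speed; a pose out of reach is approached as far as the arm can. A call with a number of a shift or a turn outside -1 to 1 is refused whole. A call with a gripper value outside its range is refused whole. The fingers move at their own pace and stop on an object; "squeeze" is the grip in N (left out, the last holds). Time passes only in rows, so rows that repeat a pose let the fingers close, or fill a call up. It gives the time, the measured TCP pose, the force, the opening and the grip force at its end, in the units of the state.
- get_obs(): the state, without advancing time (a new reading comes with each control period).
- camera(name): name is "scene" or "top" or "wrist"; returns the picture (480x640x3 uint8, red, green, blue); there is no depth.
- camera_params(name): a dict with "mtx" (3x3 intrinsics, pixels), "extrinsics" (4x4, takes a point from world to camera coordinates); the wrist camera has in their place "tool_from_camera" (4x4, takes a point from camera to tool coordinates, whose origin is the TCP and whose axes are the flange's). Camera axes: x right, y down, z forward; pixel columns grow to the right and rows downward; lengths in m; the calibration is good to about 2 mm. A picture is of the moment at which its call begins: read the wrist's pose just before it. camera_params takes no time and is no camera call.
- hand_in(): hands the job in; it is judged then, once.
The state is a dict: "clock": time; "joint_pos": joint angles; "joint_velocities": joint speeds; "tau": joint torques, N m; "position": TCP position; "ee_rot": TCP orientation; "ft_force": force on the tool from outside, world axes, zero at the start; "torque": the same for the moment, N m; "grip_width": opening from 0.0 (shut) to 1.0 (fully open); "grasp_force": force on a finger pad.
Only numpy, scipy, OpenCV 4.12 (cv2) and the standard library are available. Lean on these libraries where they do the work, as an engineer would, in place of code of your own. Each camera call takes 0.05 s, during which the arm holds its last target. There are 200 camera calls.

## Working session

There is one attempt and no reset: what is moved stays moved. The work goes in short steps, Python scripts to look and compute and a tool call to move; the robot and the scene stay as the last step left them, time stands still between calls to the robot, and variables do not carry over. Pictures are saved under pics/ and viewed, at most 10 in all, crops included, and the job is handed in when it is done.

Besides the shell and the picture viewer there is one more tool, called after "Request:" by a JSON object that holds its "api" and its "payload", one argument or row to a line. step_arm: Moves the arm, as the interface text tells. Its arguments: {"type":"object","properties":{"commands":{"type":"array","items":{"type":"number"}},"squeeze":{"type":"number"}},"required":["commands"]}

```bash
mkdir -p pics; python3 - <<'E'
from workcell import *
import cv2,numpy as np
o=get_obs();print({k:np.round(o[k],3) for k in('clock','position','ee_rot')})
for n in('top','scene'):
    cv2.imwrite(f'pics/{n}0.png',camera(n)[...,::-1]);p=camera_params(n);print(n,np.round(p['mtx'],1).tolist(),np.round(p['extrinsics'],3).tolist())
E
```

```text
{'clock': np.float64(0.0), 'position': array([0.27 , 0.563, 0.231]), 'ee_rot': array([ 0.222,  0.975, -0.001, -0.   ])}
top [[484.4, 0.0, 317.8], [0.0, 484.4, 232.4], [0.0, 0.0, 1.0]] [[-0.025, -0.999, -0.045, 0.023], [-0.989, 0.031, -0.144, 0.593], [0.146, 0.041, -0.988, 0.725], [0.0, 0.0, 0.0, 1.0]]
scene [[510.4, 0.0, 323.0], [0.0, 510.4, 234.6], [0.0, 0.0, 1.0]] [[0.443, 0.896, -0.021, -0.243], [0.486, -0.26, -0.835, -0.261], [-0.754, 0.359, -0.551, 1.337], [0.0, 0.0, 0.0, 1.0]]
```

View pics/top0.png

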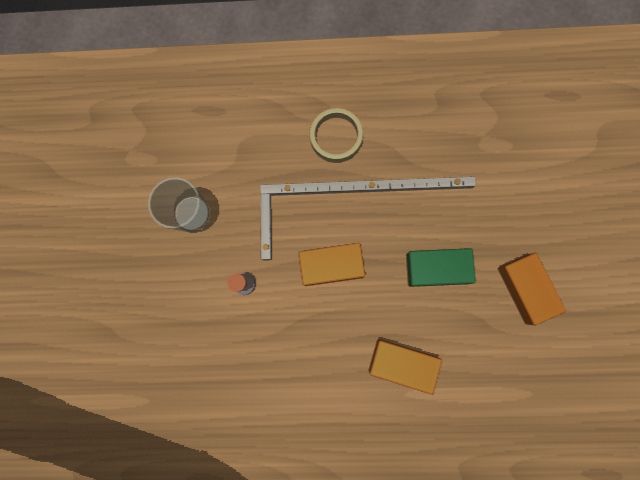

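View pics/scene0.png

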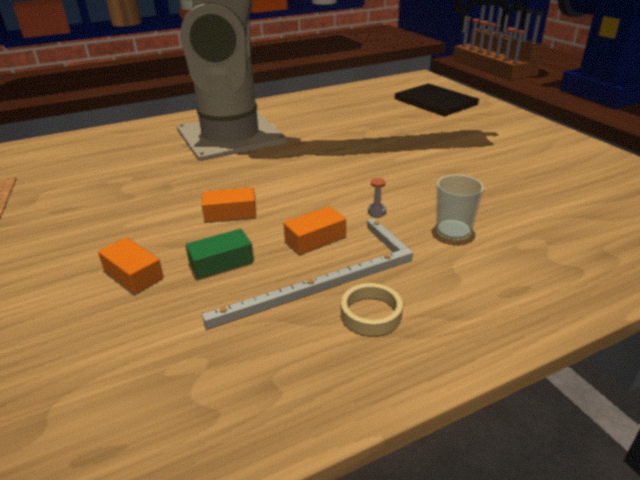

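The top view shows three amber-like blocks, at (332,264), (406,367) and (533,288). World +y is image left, so the one at (332,264) is farthest left. It is also in front of the fence and near parallel to it, which fits the description. The jig's inner corner is near (270,193), the spindle foot near (246,285), and the tumbler, tape and green blank lie clear.

```bash
cat > h.py <<'E'
import cv2,numpy as np
from workcell import *
def ray(n,uv,z):
    p=camera_params(n);E=np.array(p['extrinsics']);R,t=E[:3,:3],E[:3,3]
    c=-R.T@t;uv=np.atleast_2d(uv).astype(float)
    d=np.c_[uv,np.ones(len(uv))]@np.linalg.inv(p['mtx']).T@R
    return c+d*((z-c[2])/d[:,2])[:,None]
def blob(im,lo,hi,near):
    h=cv2.cvtColor(im,cv2.COLOR_RGB2HSV);m=cv2.inRange(h,lo,hi)
    m=cv2.morphologyEx(m,cv2.MORPH_OPEN,np.ones((3,3)))
    cs=[c for c in cv2.findContours(m,0,2)[0] if cv2.contourArea(c)>150]
    return min(cs,key=lambda c:np.hypot(*(np.array(cv2.minAreaRect(c)[0])-near)))
E
python3 - <<'E'
from h import *
im=cv2.imread('pics/top0.png')[...,::-1].copy()
h=cv2.cvtColor(im,cv2.COLOR_RGB2HSV)
for q in[(332,264),(400,295),(265,225),(440,267),(300,300),(320,282)]:print(q,h[q[1],q[0]])
def rect(c,z):
    w=ray('top',c.reshape(-1,2),z)[:,:2]
    r=cv2.minAreaRect((w*1000).astype(np.float32));return np.round(r[0],1),np.round(r[1],1),round(r[2],1),np.round(cv2.boxPoints(r)).tolist()
print('amber',rect(blob(im,(8,195,110),(25,255,255),(332,264)),.04))
print('green',rect(blob(im,(50,100,60),(90,255,255),(440,267)),.04))
# jig: grey mask, edges
m=cv2.inRange(h,(0,0,100),(180,70,255))
ys=[(u,np.where(m[172:205,u])[0].max()+172+.5) for u in range(290,465,3) if m[172:205,u].any()]
xs=[(np.where(m[v,255:285])[0].max()+255+.5,v) for v in range(202,256,3) if m[v,255:285].any()]
F=ray('top',ys,.018);S=ray('top',xs,.018)
a=cv2.fitLine(F[:,:2].astype(np.float32),cv2.DIST_HUBER,0,1e-4,1e-4).ravel()
b=cv2.fitLine(S[:,:2].astype(np.float32),cv2.DIST_HUBER,0,1e-4,1e-4).ravel()
t=np.linalg.solve(np.c_[a[:2],-b[:2]],b[2:]-a[2:]);print('fence',a,'stop',b,'corner',a[2:]+t[0]*a[:2])
print('spindle foot',ray('top',(247,285),0),'top',ray('top',(237,283),.068))
cv2.imwrite('pics/crop.png',cv2.resize(im[160:320,220:400],None,fx=3.3,fy=3.3,interpolation=2)[...,::-1])
E
```

```text
(332, 264) [ 18 173 168]
(400, 295) [ 15 120 159]
(265, 225) [ 19  24 170]
(440, 267) [ 69 126 107]
(300, 300) [ 16 121 167]
(320, 282) [ 13 194 158]Traceback (most recent call last):
  File "<stdin>", line 8, in <module>
  File "h.py", line 12, in blob
    return min(cs,key=lambda c:np.hypot(*(np.array(cv2.minAreaRect(c)[0])-near)))
ValueError: min() iterable argument is empty
```

```bash
cat > m.py <<'E'
from h import *
import sys
def rect(c,z):
    w=ray('top',c.reshape(-1,2),z)[:,:2]
    r=cv2.minAreaRect((w*1000).astype(np.float32));return np.round(r[0],1),np.round(r[1],1),round(r[2],1),np.round(cv2.boxPoints(r)).tolist()
def jig(im):
    h=cv2.cvtColor(im,cv2.COLOR_RGB2HSV)
    m=cv2.inRange(h,(0,0,100),(180,70,255))
    ys=[(u,np.where(m[172:205,u])[0].max()+172+.5) for u in range(290,465,3) if m[172:205,u].any()]
    xs=[(np.where(m[v,255:285])[0].max()+255+.5,v) for v in range(202,256,3) if m[v,255:285].any()]
    f=lambda p:cv2.fitLine(ray('top',p,.018)[:,:2].astype(np.float32),cv2.DIST_HUBER,0,1e-4,1e-4).ravel()
    a,b=f(ys),f(xs)
    t=np.linalg.solve(np.c_[a[:2],-b[:2]],b[2:]-a[2:]);return a,b,a[2:]+t[0]*a[:2]
E
python3 - <<'E'
from m import *
im=cv2.imread('pics/top0.png')[...,::-1].copy()
cv2.imwrite('pics/crop.png',cv2.resize(im[160:320,220:400],None,fx=3.3,fy=3.3,interpolation=2)[...,::-1])
print('amber',rect(blob(im,(8,150,100),(25,255,255),(332,264)),.04))
print('green',rect(blob(im,(50,80,60),(90,255,255),(440,267)),.04))
print(jig(im))
print('spindle foot',ray('top',(247,285),0),'top',ray('top',(237,283),.068))
E
```

```text
amber (array([544. , -13.9]), array([ 54.5, 100.3]), 6.6, [[511.0, 33.0], [523.0, -67.0], [577.0, -61.0], [565.0, 39.0]])
green (array([ 534. , -185.5]), array([53.9, 98.7]), 0.9, [[506.0, -137.0], [508.0, -235.0], [562.0, -234.0], [560.0, -136.0]])
(array([ 0.00213142, -0.99999774,  0.6667369 , -0.09222943], dtype=float32), array([0.9998905 , 0.01479699, 0.6096285 , 0.08622552], dtype=float32), array([0.6663548 , 0.08706499], dtype=float32))
spindle foot [[0.51530413 0.12793071 0.        ]] top [[0.51589362 0.13028585 0.068     ]]
```

View pics/crop.png

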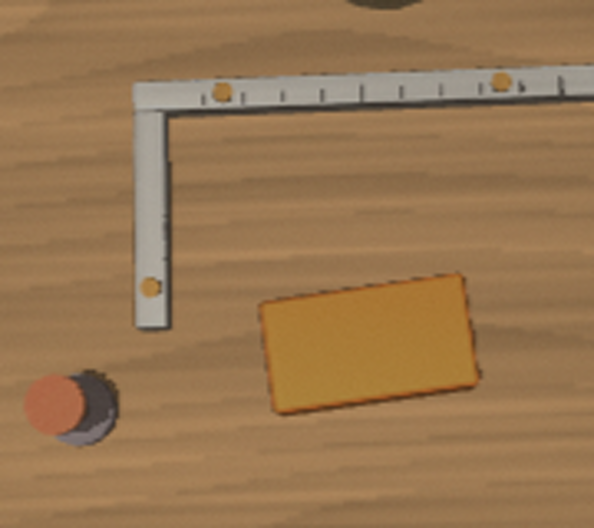

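The crop confirms one amber block at about (331,264), its far-left end turned slightly towards the robot, with nothing in front of the fence. Measured: amber at (0.544, -0.014), tilted 6.6°, with a size that matches. The corner is at (0.666, 0.087) and the fence runs along world y. I'll push towards +x with two part-open fingers, then towards +y with the fingers shut.

Request:
{"api": "step_arm", "payload": {
  "commands": [50,0.034,-0.096,0,0,0,0.015,50,0.068,-0.192,0,0,0,0.03,50,0.102,-0.288,0,0,0,0.045,50,0.136,-0.384,0,0,0,0.06,50,0.17,-0.48,0,0,0,0.075,50,0.204,-0.576,0,0,0,0.09,50,0.238,-0.672,0,0,0,0.105,50,0.272,-0.768,0,0,0,0.12,50,0.306,-0.864,0,0,0,0.135,50,0.335,-0.958,0,0,0,0.143]
}}

```text
clock: 1.35
position: [0.4718, -0.0134, 0.2313]
ee_rot: [-0.001, 1.0, 0.0, 0.0]
ft_force: [1.3, -0.4, 0.7]
grip_width: 0.586
grasp_force: 0.0
```

Request:
{"api": "step_arm", "payload": {
  "commands": [50,0,0,-0.05,0,0,0,50,0,0,-0.1,0,0,0,50,0,0,-0.15,0,0,0,50,0,0,-0.2,0,0,0,50,0,0,-0.25,0,0,0,50,0,0,-0.29,0,0,0,50,0,0,-0.32,0,0,0,50,0,0,-0.34,0,0,0,50,0,0,-0.355,0,0,0,50,0,0,-0.358,0,0,0]
}}

```text
clock: 2.6
position: [0.4715, -0.0114, 0.0163]
ee_rot: [-0.001, 1.0, -0.0, -0.0]
ft_force: [-1.1, 0.6, 0.4]
grip_width: 0.584
grasp_force: 0.0
```

Request:
{"api": "step_arm", "payload": {
  "commands": [50,0.01,0,0,0,0,0,50,0.02,0,0,0,0,0,50,0.03,0,0,0,0,0,50,0.037,0,0,0,0,0,50,0.043,0,0,0,0,0,50,0.049,0,0,0,0,0,50,0.055,0,0,0,0,0,50,0.061,0,0,0,0,0,50,0.067,0,0,0,0,0,50,0.073,0,0,0,0,0]
}}

```text
clock: 3.85
position: [0.5138, -0.0109, 0.0162]
ee_rot: [-0.001, 1.0, 0.0, -0.002]
ft_force: [-10.7, 1.4, 9.7]
grip_width: 0.587
grasp_force: 5.6
```

Request:
{"api": "step_arm", "payload": {
  "commands": [50,0.006,0,0,0,0,0,50,0.012,0,0,0,0,0,50,0.018,0,0,0,0,0,50,0.024,0,0,0,0,0,50,0.03,0,0,0,0,0,50,0.036,0,0,0,0,0,50,0.042,0,0,0,0,0,50,0.048,0,0,0,0,0,50,0.054,0,0,0,0,0,50,0.06,0,0,0,0,0]
}}

```text
clock: 5.1
position: [0.5496, -0.0116, 0.0161]
ee_rot: [-0.001, 1.0, 0.0, -0.002]
ft_force: [-9.3, 0.5, 7.7]
grip_width: 0.587
grasp_force: 4.8
```

```bash
python3 - <<'E'
from m import *
im=camera('top');cv2.imwrite('pics/t1.png',im[...,::-1]);print(get_obs()['position'],get_obs()['ft_force'])
E
```

```text
[ 0.55026274 -0.01154673  0.01619986] [-4.04440857 -1.26427079  1.51376225]
```

View pics/t1.png

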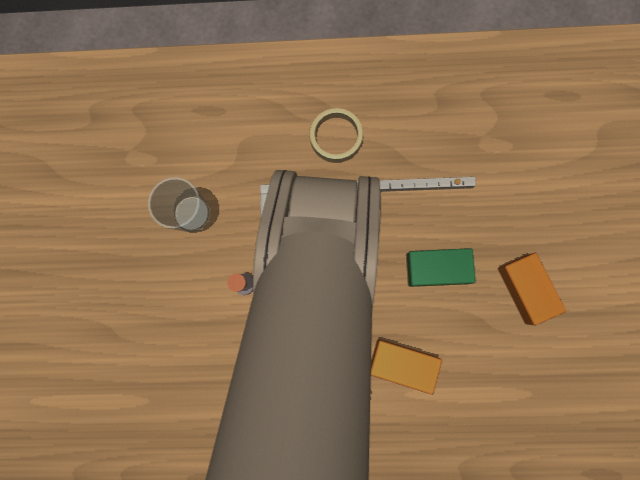

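The arm hides the blank, but the green blank and the others are undisturbed. The force is steady, so the blank is sliding. Continuing, and slowing before the fence.

Request:
{"api": "step_arm", "payload": {
  "commands": [50,0.006,0,0,0,0,0,50,0.012,0,0,0,0,0,50,0.018,0,0,0,0,0,50,0.024,0,0,0,0,0,50,0.03,0,0,0,0,0,50,0.036,0,0,0,0,0,50,0.042,0,0,0,0,0,50,0.048,0,0,0,0,0,50,0.054,0,0,0,0,0,50,0.06,0,0,0,0,0]
}}

```text
clock: 6.4
position: [0.5858, -0.0115, 0.0161]
ee_rot: [-0.001, 1.0, 0.0, -0.002]
ft_force: [-7.7, -0.5, 5.6]
grip_width: 0.587
grasp_force: 4.1
```

Request:
{"api": "step_arm", "payload": {
  "commands": [50,0.002,0,0,0,0,0,50,0.004,0,0,0,0,0,50,0.006,0,0,0,0,0,50,0.008,0,0,0,0,0,50,0.01,0,0,0,0,0,50,0.012,0,0,0,0,0,50,0.014,0,0,0,0,0,50,0.016,0,0,0,0,0,50,0.018,0,0,0,0,0,50,0.018,0,0,0,0,0]
}}

```text
clock: 7.65
position: [0.5968, -0.0115, 0.0161]
ee_rot: [-0.001, 1.0, 0.0, -0.002]
ft_force: [-6.9, -0.3, 4.8]
grip_width: 0.586
grasp_force: 3.4
```

Request:
{"api": "step_arm", "payload": {
  "commands": [50,0.001,0,0,0,0,0,50,0.002,0,0,0,0,0,50,0.003,0,0,0,0,0,50,0.004,0,0,0,0,0,50,0.005,0,0,0,0,0,50,0.005,0,0,0,0,0,50,0.005,0,0,0,0,0,50,0.005,0,0,0,0,0,50,0.005,0,0,0,0,0,50,0.005,0,0,0,0,0]
}}

```text
clock: 8.9
position: [0.5996, -0.0115, 0.0161]
ee_rot: [-0.001, 1.0, 0.0, -0.002]
ft_force: [-8.3, 0.7, 6.6]
grip_width: 0.584
grasp_force: 3.8
```

Request:
{"api": "step_arm", "payload": {
  "commands": [50,0.001,0,0,0,0,0,50,0.001,0,0,0,0,0,50,0.002,0,0,0,0,0,50,0.002,0,0,0,0,0,50,0.002,0,0,0,0,0,50,0.002,0,0,0,0,0,50,0.002,0,0,0,0,0,50,0.002,0,0,0,0,0,50,0.002,0,0,0,0,0,50,0.002,0,0,0,0,0]
}}

```text
clock: 10.15
position: [0.5996, -0.0115, 0.0161]
ee_rot: [-0.001, 1.0, 0.0, -0.003]
ft_force: [-13.6, 0.3, 12.3]
grip_width: 0.585
grasp_force: 7.2
```

The blank is firm on the fence: position is steady and the force is rising. Next I back off, rise, and go round to its right end with the fingers shut.

Request:
{"api": "step_arm", "payload": {
  "commands": [50,-0.01,0,0,0,0,0,50,-0.04,0,0,0,0,0,50,-0.05,0,0,0,0,0,50,-0.05,0,0.06,0,0,0,0,-0.05,0,0.12,0,0,0,0,-0.02,-0.04,0.14,0,0,0,0,0.02,-0.09,0.14,0,0,0,0,0.045,-0.13,0.14,0,0,0,0,0.063,-0.155,0.14,0,0,0,0,0.063,-0.158,0.14,0,0,0]
}}

```text
clock: 11.4
position: [0.6406, -0.1076, 0.1004]
ee_rot: [0.0, 1.0, -0.0, 0.0]
ft_force: [0.4, 0.4, 0.7]
grip_width: 0.001
grasp_force: 0.0
```

```bash
python3 - <<'E'
from m import *
o=get_obs();print(o['position'],o['grip_width'])
im=camera('scene');cv2.imwrite('pics/s1.png',im[...,::-1])
c=blob(im,(0,150,100),(22,255,255),(340,245));print(cv2.boundingRect(c))
E
```

```text
[ 0.64064433 -0.10760237  0.10038484] 0.000992914492887334
(303, 232, 70, 45)
```

View pics/s1.png

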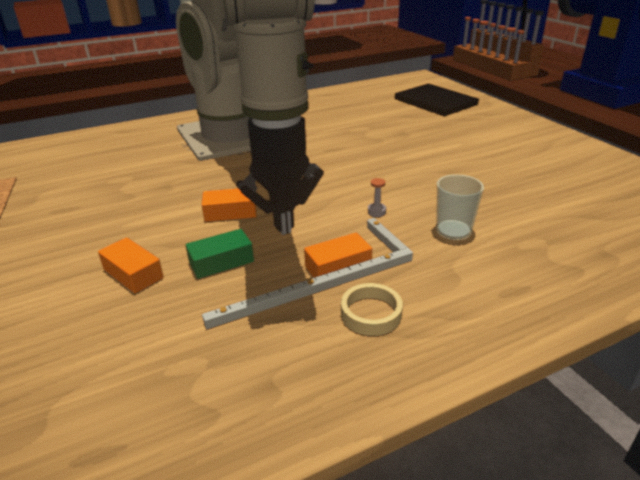

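The picture shows the amber blank at (338,255), lying along the fence, with the shut fingers at (285,228) off its right end and everything else in place. Next: lower, then push towards +y.

Request:
{"api": "step_arm", "payload": {
  "commands": [0,0,0,-0.02,0,0,0,0,0,0,-0.04,0,0,0,0,0,0,-0.07,0,0,0,0,0,0,-0.1,0,0,0,0,0,0,-0.12,0,0,0,0,0,0,-0.135,0,0,0,0,0,0,-0.14,0,0,0,0,0,0.01,-0.14,0,0,0,0,0,0.02,-0.14,0,0,0,0,0,0.03,-0.14,0,0,0]
}}

```text
clock: 12.7
position: [0.6405, -0.0874, 0.017]
ee_rot: [-0.001, 1.0, 0.0, 0.0]
ft_force: [-0.1, 0.1, -0.1]
grip_width: -0.002
grasp_force: 0.0
```

Request:
{"api": "step_arm", "payload": {
  "commands": [0,0,0.006,0,0,0,0,0,0,0.012,0,0,0,0,0,0,0.018,0,0,0,0,0,0,0.024,0,0,0,0,0,0,0.03,0,0,0,0,0,0,0.036,0,0,0,0,0,0,0.042,0,0,0,0,0,0,0.048,0,0,0,0,0,0,0.054,0,0,0,0,0,0,0.06,0,0,0,0]
}}

```text
clock: 13.95
position: [0.6402, -0.0521, 0.0166]
ee_rot: [-0.001, 1.0, -0.0, 0.0]
ft_force: [0.2, -5.1, 1.4]
grip_width: -0.004
grasp_force: 2.5
```

Request:
{"api": "step_arm", "payload": {
  "commands": [0,0,0.005,0,0,0,0,0,0,0.01,0,0,0,0,0,0,0.014,0,0,0,0,0,0,0.018,0,0,0,0,0,0,0.021,0,0,0,0,0,0,0.024,0,0,0,0,0,0,0.027,0,0,0,0,0,0,0.03,0,0,0,0,0,0,0.032,0,0,0,0,0,0,0.034,0,0,0,0]
}}

```text
clock: 15.2
position: [0.6402, -0.0318, 0.0166]
ee_rot: [-0.001, 1.0, -0.0, -0.0]
ft_force: [-0.2, -4.3, 1.2]
grip_width: 0.001
grasp_force: 2.6
```

Request:
{"api": "step_arm", "payload": {
  "commands": [0,0,0.001,0,0,0,0,0,0,0.002,0,0,0,0,0,0,0.003,0,0,0,0,0,0,0.004,0,0,0,0,0,0,0.005,0,0,0,0,0,0,0.006,0,0,0,0,0,0,0.007,0,0,0,0,0,0,0.007,0,0,0,0,0,0,0.007,0,0,0,0,0,0,0.007,0,0,0,0]
}}

```text
clock: 16.45
position: [0.6402, -0.0275, 0.0166]
ee_rot: [-0.001, 1.0, 0.0, -0.0]
ft_force: [-0.5, -5.1, 2.7]
grip_width: -0.004
grasp_force: 2.4
```

Request:
{"api": "step_arm", "payload": {
  "commands": [0,0,0.001,0,0,0,0,0,0,0.002,0,0,0,0,0,0,0.003,0,0,0,0,0,0,0.003,0,0,0,0,0,0,0.003,0,0,0,0,0,0,0.003,0,0,0,0,0,0,0.003,0,0,0,0,0,0,0.003,0,0,0,0,0,0,0.003,0,0,0,0,0,0,0.003,0,0,0,0]
}}

```text
clock: 17.7
position: [0.6401, -0.0272, 0.0166]
ee_rot: [-0.0, 1.0, -0.001, 0.0]
ft_force: [-0.4, -8.7, 1.9]
grip_width: 0.001
grasp_force: 4.2
```

It touches the stop: position has stalled and the force is up. Back off, rise clear, and check.

Request:
{"api": "step_arm", "payload": {
  "commands": [0,0,-0.01,0,0,0,0,0,0,-0.04,0,0,0,0,0,0,-0.06,0,0,0,0,0,0,-0.06,0.07,0,0,0,0,0,-0.06,0.14,0,0,0,50,-0.04,-0.06,0.2,0,0,0,50,-0.1,-0.06,0.24,0,0,0,50,-0.17,-0.03,0.24,0,0,0,50,-0.23,0.02,0.24,0,0,0,50,-0.28,0.06,0.24,0,0,0]
}}

```text
clock: 18.95
position: [0.4708, 0.0107, 0.1606]
ee_rot: [-0.001, 1.0, 0.0, 0.0]
ft_force: [0.0, 0.4, 0.4]
grip_width: 0.588
grasp_force: 0.0
```

```bash
python3 - <<'E'
from m import *
o=get_obs();print(o['position'],o['grip_width'])
im=camera('top');s=camera('scene')
v=np.hstack([cv2.resize(im[150:300,220:420],(400,300),interpolation=2),cv2.resize(s[190:340,240:440],(400,300),interpolation=2)])
cv2.imwrite('pics/t2.png',v[...,::-1]);cv2.imwrite('pics/t2full.png',im[...,::-1])
try: print('amber',rect(blob(im,(8,150,100),(25,255,255),(305,215)),.04))
except Exception as e: print(e)
E
```

```text
[0.47083731 0.01068803 0.1606394 ] 0.5879777894745754
amber (array([641.1,  34.8]), array([98.5, 61.1]), 89.4, [[610.0, -14.0], [671.0, -15.0], [672.0, 84.0], [611.0, 84.0]])
```

View pics/t2.png

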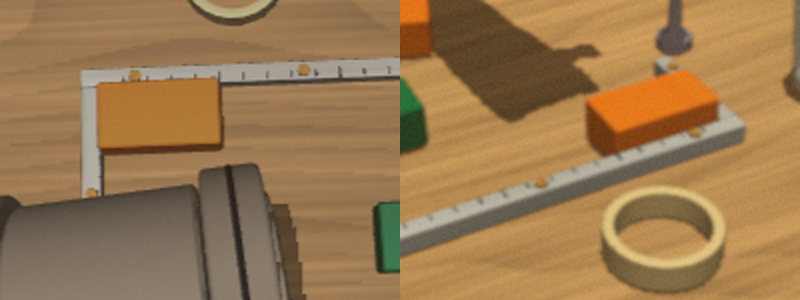

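The blank sits in the corner at about (160,115) in the left half of the crop. The fit gives its centre within about 2 mm of home and its long sides about parallel to the fence. I'll finish with a gentle seating nudge against the fence, then one against the stop.

Request:
{"api": "step_arm", "payload": {
  "commands": [50,0.03,0.01,-0.03,0,0,0,50,0.07,0.025,-0.08,0,0,0,50,0.1,0.025,-0.13,0,0,0,50,0.12,0.025,-0.18,0,0,0,50,0.13,0.025,-0.21,0,0,0,50,0.14,0.025,-0.23,0,0,0,50,0.15,0.025,-0.238,0,0,0,50,0.16,0.025,-0.24,0,0,0,50,0.175,0.025,-0.24,0,0,0,50,0.185,0.025,-0.24,0,0,0]
}}

```text
clock: 20.3
position: [0.5843, 0.0253, 0.0171]
ee_rot: [-0.001, 1.0, 0.0, 0.001]
ft_force: [1.1, -0.1, 0.3]
grip_width: 0.583
grasp_force: 0.0
```

Request:
{"api": "step_arm", "payload": {
  "commands": [50,0.004,0,0,0,0,0,50,0.008,0,0,0,0,0,50,0.012,0,0,0,0,0,50,0.016,0,0,0,0,0,50,0.019,0,0,0,0,0,50,0.022,0,0,0,0,0,50,0.025,0,0,0,0,0,50,0.027,0,0,0,0,0,50,0.028,0,0,0,0,0,50,0.028,0,0,0,0,0]
}}

```text
clock: 21.55
position: [0.5991, 0.0252, 0.0164]
ee_rot: [-0.001, 1.0, 0.0, -0.001]
ft_force: [-5.6, 0.1, 3.6]
grip_width: 0.584
grasp_force: 2.7
```

Request:
{"api": "step_arm", "payload": {
  "commands": [50,0.001,0,0,0,0,0,50,0.002,0,0,0,0,0,50,0.002,0,0,0,0,0,50,0.002,0,0,0,0,0,50,0.002,0,0,0,0,0,50,0.002,0,0,0,0,0,50,0.002,0,0,0,0,0,50,0.002,0,0,0,0,0,50,0.002,0,0,0,0,0,50,0.002,0,0,0,0,0]
}}

```text
clock: 22.8
position: [0.5992, 0.0253, 0.0164]
ee_rot: [-0.001, 1.0, 0.0, -0.002]
ft_force: [-11.3, -0.6, 10.1]
grip_width: 0.585
grasp_force: 5.8
```

Flush on the fence. Now the end nudge.

Request:
{"api": "step_arm", "payload": {
  "commands": [50,-0.01,0,0,0,0,0,50,-0.04,0,0,0,0,0,50,-0.05,0,0,0,0,0,50,-0.05,0,0.06,0,0,0,0,-0.05,0,0.12,0,0,0,0,-0.02,-0.04,0.14,0,0,0,0,0.02,-0.09,0.14,0,0,0,0,0.05,-0.125,0.14,0,0,0,0,0.065,-0.145,0.14,0,0,0,0,0.066,-0.145,0.14,0,0,0]
}}

```text
clock: 24.05
position: [0.6409, -0.0625, 0.1003]
ee_rot: [-0.0, 1.0, -0.0, -0.0]
ft_force: [-0.4, 0.1, 0.1]
grip_width: -0.001
grasp_force: 0.0
```

Request:
{"api": "step_arm", "payload": {
  "commands": [0,0,0,-0.02,0,0,0,0,0,0,-0.05,0,0,0,0,0,0,-0.08,0,0,0,0,0,0,-0.11,0,0,0,0,0,0,-0.13,0,0,0,0,0,0,-0.139,0,0,0,0,0,0.01,-0.14,0,0,0,0,0,0.02,-0.14,0,0,0,0,0,0.03,-0.14,0,0,0,0,0,0.038,-0.14,0,0,0]
}}

```text
clock: 25.3
position: [0.6411, -0.0382, 0.0169]
ee_rot: [-0.001, 1.0, 0.0, 0.0]
ft_force: [-0.3, 0.7, 0.1]
grip_width: -0.007
grasp_force: 0.0
```

Request:
{"api": "step_arm", "payload": {
  "commands": [0,0,0.004,0,0,0,0,0,0,0.008,0,0,0,0,0,0,0.011,0,0,0,0,0,0,0.014,0,0,0,0,0,0,0.017,0,0,0,0,0,0,0.019,0,0,0,0,0,0,0.021,0,0,0,0,0,0,0.022,0,0,0,0,0,0,0.022,0,0,0,0,0,0,0.022,0,0,0,0]
}}

```text
clock: 26.55
position: [0.6407, -0.0273, 0.0165]
ee_rot: [-0.0, 1.0, -0.001, -0.0]
ft_force: [-0.5, -5.5, -0.9]
grip_width: -0.005
grasp_force: 2.6
```

Request:
{"api": "step_arm", "payload": {
  "commands": [0,0,0.001,0,0,0,0,0,0,0.002,0,0,0,0,0,0,0.003,0,0,0,0,0,0,0.003,0,0,0,0,0,0,0.003,0,0,0,0,0,0,0.003,0,0,0,0,0,0,0.003,0,0,0,0,0,0,0.003,0,0,0,0,0,0,0.003,0,0,0,0,0,0,0.003,0,0,0,0]
}}

```text
clock: 27.8
position: [0.6404, -0.0271, 0.0166]
ee_rot: [0.0, 1.0, -0.001, -0.0]
ft_force: [-0.1, -8.9, 0.7]
grip_width: -0.002
grasp_force: 4.6
```

It is against the stop: the position holds under 8.9 N. Retreat and take a last look.

Request:
{"api": "step_arm", "payload": {
  "commands": [0,0,-0.01,0,0,0,0,0,0,-0.04,0,0,0,0,0,0,-0.06,0,0,0,0,0,0,-0.06,0.07,0,0,0,0,0,-0.06,0.14,0,0,0,0,-0.04,-0.06,0.22,0,0,0,0,-0.11,-0.06,0.3,0,0,0,0,-0.18,-0.06,0.34,0,0,0,0,-0.24,-0.06,0.36,0,0,0,0,-0.28,-0.06,0.36,0,0,0]
}}

```text
clock: 29.05
position: [0.4719, -0.0607, 0.2338]
ee_rot: [-0.0, 1.0, 0.001, 0.001]
ft_force: [-0.5, 0.4, -0.2]
grip_width: -0.001
grasp_force: 0.0
```

```bash
python3 - <<'E'
from m import *
im=camera('top');s=camera('scene')
cv2.imwrite('pics/t3.png',np.hstack([cv2.resize(im[150:300,140:340],(400,300),interpolation=2),cv2.resize(s[150:350,180:500],(400,250),interpolation=2).copy() if 0 else cv2.resize(s[130:355,190:490],(400,300),interpolation=2)])[...,::-1])
E
```

```text
(no output)
```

View pics/t3.png

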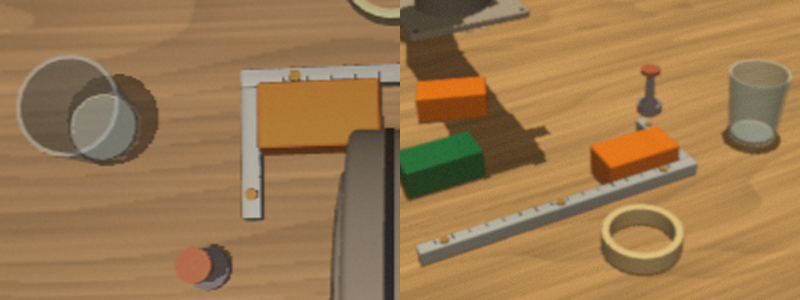

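The amber blank (left half, (318,115)) sits square in the corner against both bars. The tumbler, spindle, tape and green blank have not moved, and the gripper is clear.

```bash
python3 -c "
from workcell import *
print(hand_in())"
```

```text
the job is handed in; nothing more can be done
None
```

The amber blank was pushed flush against the long fence and up to the end stop, square in the corner, with peak readings of about 14 N between moves; nothing else was disturbed, and the job was handed in at about 29 s (verdict not shown).

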